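# Empty a mixed cover magazine and sort the covers

### The arm

A 6-joint arm with a two-finger parallel gripper is mounted at the origin on the work surface. World frame = base frame: x ahead of the robot, y to its left, z up, the work surface at z = 0. Lengths are in m, angles in rad, forces in N, time in s.
With the tool pointing down it reaches from about 0.375 to 0.9 m from the base axis. Payload 3.1 kg.
Tool frame: the origin (TCP) lies on the centre line of the jaws, within the pads' length; the fingertips stand 8 mm ahead of it and the grasp point (between the pads) lies 11 mm behind it; z points along the fingers, y is the line along which they close (so a half turn about z gives the same grasp; the last joint's range is limited). The gripper opens to 85 mm and grips with 20 to 120 N. Pads are 22 mm wide; open, the fingers measure 114 mm over their backs; the gripper's body (76 mm by 85 mm) begins 54 mm behind the grasp point. The pads swing forward as they close: fully open they stand 13 mm farther back than shut.
Start: joints at [1.101, 0.527, 1.433, -0, 1.181, -0.178], TCP at [0.179, 0.599, 0.239] pointing down, gripper open.
Joint ranges: [-3.08, 3.08], [-0.75, 2.2], [0.22, 2.44], [-1.43, 4.57], [0, 2.65], [-2.85, 2.85]. Speed limits (rad/s): [2.79, 2.79, 3.14, 3.14, 3.14, 3.14].

### API

Orientations are given as a unit quaternion [x, y, z, w].
In Python, from station import * gives the robot as it stands.
- The arm moves only by the tool play_rows, never from a script. Its argument "rows" is a list of rows, each a list of 3 entries, a list of its own where there are three numbers: the turn, a rotation vector about the tool's x, y, z in degrees, then the shift along the tool's x, y, z in mm, then the closure, from 0 (fully open) to 1 (shut). In form: [[[ax, ay, az], [dx, dy, dz], jaw], ...]. A call has 1 to 12 rows; each row shifts and turns the commanded pose from where the row before left it, along the tool's axes as they then stand; what a row does not reach is not made up. A row lasts 1/12 s, in which the tool goes at most 41.7 mm and 7.16 degrees, less where a joint would pass 70% of its speed; a pose out of reach is approached as far as the arm can. A call with a gripper value outside its range is refused whole. The fingers move at their own pace and stop on an object; "grip_force" is the grip in N (left out, the last holds). Time passes only in rows, so rows that do not move let the fingers close. It gives the time, the measured TCP pose, the force, the opening and the grip force at its end, in the units of the state.
- sense(): the state, without advancing time (a new reading comes with each control period).
- snapshot(name): name is "scene" or "side" or "wrist"; returns (picture, depth): 420x560x3 uint8, red, green, blue; 420x560 float32, m along the optical axis (not along the pixel's ray), 0 where there is no reading.
- get_calibration(name): a dict with "vfov" (degrees; the focal length in pixels is half the picture's height over the tangent of half this angle, whatever the lens; pixels are square), "cx", "cy" (the principal point, pixels), "xyz" and "attitude" of the camera in the world. Camera axes: x right, y down, z forward; pixel columns grow to the right and rows downward; lengths in m; the calibration is good to about 2 mm. A picture is of the moment at which its call begins: read the wrist's pose just before it. get_calibration takes no time and is no camera call; for the wrist camera it gives the pose at the moment of the call.
- sign_off(): hands the job in; it is judged then, once.
The state is a dict: "t": time; "q": joint angles; "qd": joint speeds; "tau": joint torques, N m; "tcp_pos": TCP position; "tool_rot": TCP orientation; "force": force on the tool from outside, world axes, zero at the start; "ft_torque": the same for the moment, N m; "finger_gap": opening from 0.0 (shut) to 1.0 (fully open); "gripper_force": force on a finger pad.
Only numpy, scipy, OpenCV 4.12 (cv2) and the standard library are available. Lean on these libraries where they do the work, as an engineer would, in place of code of your own. Each camera call takes 0.05 s, during which the arm holds its last target. There are 200 camera calls.

### The job

The magazine has been loaded with a mix of round and square sensor covers: empty it, pushing the feed slide fully out to bring out the lowest cover and drawing it back so that the stack drops, until no cover is left. Lay every round cover flat in the round tub and every square cover flat in the rectangular tray (piled up is fine), and finish with the feed slide drawn fully back and the tub and tray standing level on the table. Do not disturb the sensors and the meter standing about.

Things in the scene. Friction and masses are not known exactly. Their poses are not given: they have to be found in the camera images.
- magazine: fixed slide-fed gravity magazine. Origin on the table under the chute's centre, z up, its +y axis = feed direction. A grey deck 44 mm wide (x), top 40 mm above the table, runs along y from -235 to +141 mm. Over y = 0 stands the chute; a foot plate 110 x 100 x 12 mm lies under it
- feed_slide (a joint): feed slide, in m: 0 = home (drawn back), 0.110 = fully out. Moves along the magazine's +y, takes 2 to 10 N, stays where left. Its blade (46 mm wide, 11 mm thick, tip at y = -36 mm + value) drives the lowest cover out in front of the chute while those above come to rest on the blade; when it is drawn back the stack drops to the deck
- slide_handle (a point): point in the black upright handle of the feed slide, 90 mm above the table, at y = -215 mm + slide value, x = 0 of the magazine. The handle is a block 16 mm thick along the feed direction, 40 mm wide across it, from 51 to 100 mm above the table, free on all sides
- chute (a point): centre of the chute's floor (deck top, 40 mm above the table). Four aluminium strips, 63 mm clear between opposite ones, outer faces 37.5 mm from the centre, rise to a cap cross, top 124 mm above the table: covers cannot leave by the top. They lie in one flat pile on the deck; through the 19 mm gap under the front (+y) strip only the lowest can pass
- outfeed (a point): point on the deck top 102 mm along the feed direction from the chute, where a fully fed cover ends up: square ones centred at y = +104 mm, round ones at +100 mm of the magazine, lying flat and overhanging the 44 mm deck by 8 mm on both sides
- tub: loose round grey tub, for the round covers: 170 mm across the rim, 50 mm high, inner floor 5 mm above its underside with inner radius 78 mm, walls 4 mm; about 0.6 kg. Origin at the centre of its underside, z up
- tray: loose rectangular grey tray, for the square covers: 130 mm (x) by 170 mm (y), 50 mm high, walls and floor 5 mm thick, inside 120 x 160 mm; about 0.6 kg. Origin at the centre of its underside, z up
- round1: loose bare-aluminium cover, round disc of 60 mm diameter, 16 mm thick, about 120 g; both flat faces are alike. Origin at the centre of its underside, z up through its thickness. It starts flat in the magazine's stack, or is absent. Three or four covers are present, kinds in any order.
- round2: loose bare-aluminium cover, round disc of 60 mm diameter, 16 mm thick, about 120 g; both flat faces are alike. Origin at the centre of its underside, z up through its thickness. It starts flat in the magazine's stack, or is absent. Three or four covers are present, kinds in any order.
- round3: loose bare-aluminium cover, round disc of 60 mm diameter, 16 mm thick, about 120 g; both flat faces are alike. Origin at the centre of its underside, z up through its thickness. It starts flat in the magazine's stack, or is absent. Three or four covers are present, kinds in any order.
- round4: loose bare-aluminium cover, round disc of 60 mm diameter, 16 mm thick, about 120 g; both flat faces are alike. Origin at the centre of its underside, z up through its thickness. It starts flat in the magazine's stack, or is absent. Three or four covers are present, kinds in any order.
- square1: loose bare-aluminium cover, square plate 60 x 60 mm, 16 mm thick, about 155 g; both flat faces are alike. Origin at the centre of its underside, z up through its thickness, x and y square to its edges. It starts flat in the magazine's stack, or is absent. Three or four covers are present, kinds in any order.
- square2: loose bare-aluminium cover, square plate 60 x 60 mm, 16 mm thick, about 155 g; both flat faces are alike. Origin at the centre of its underside, z up through its thickness, x and y square to its edges. It starts flat in the magazine's stack, or is absent. Three or four covers are present, kinds in any order.
- square3: loose bare-aluminium cover, square plate 60 x 60 mm, 16 mm thick, about 155 g; both flat faces are alike. Origin at the centre of its underside, z up through its thickness, x and y square to its edges. It starts flat in the magazine's stack, or is absent. Three or four covers are present, kinds in any order.
- square4: loose bare-aluminium cover, square plate 60 x 60 mm, 16 mm thick, about 155 g; both flat faces are alike. Origin at the centre of its underside, z up through its thickness, x and y square to its edges. It starts flat in the magazine's stack, or is absent. Three or four covers are present, kinds in any order.
- sensor_a: bystander: finished steel sensor housing standing upright, 58 mm across (61 at a collar), 120 mm high; origin at its foot
- sensor_b: bystander: finished steel sensor housing standing upright, 58 mm across (61 at a collar), 120 mm high; origin at its foot
- meter: bystander (sometimes absent): black hand-held meter lying flat, 150 x 85 x 35 mm; origin at the centre of its underside
Not all that is in view belongs to the job. Leave any red or yellow look-alike of the tub alone.

How it is judged:
By the outcome, as a careful person would: the job done as asked, in the order asked, and still so for the second after the job is handed in, with the robot touching nothing.
Of round1, square1 only 1 to 1 are there at a start; the rules pass over those that are not, and their reading is None.
Of round2, square2 only 1 to 1 are there at a start; the rules pass over those that are not, and their reading is None.
Of round3, square3 only 1 to 1 are there at a start; the rules pass over those that are not, and their reading is None.
Of round4, square4, meter only 1 to 1 are there at a start; the rules pass over those that are not, and their reading is None.
At some moment in a run one of tub, tray may be knocked a few centimetres aside while the robot is not near it.
Once in a run the grip may slacken for a moment while it holds something.
It also fails if it takes over 210 s, if anything falls off the work surface, if the arm or the gripper's body presses on something with over 40 N, if the wrist force passes 120 N, or if a joint passes its speed limit or range.

## Working session

There is one attempt and no reset: what is moved stays moved. The work goes in short steps, Python scripts to look and compute and a tool call to move; the robot and the scene stay as the last step left them, time stands still between calls to the robot, and variables do not carry over. Pictures are saved under pics/ and viewed, at most 14 in all, crops included, and the job is handed in when it is done.

Besides the shell and the picture viewer there is one more tool, called after "Request:" as name([rows], argument=value, ...), one row to a line, values as JSON. play_rows: Moves the arm, as the interface text tells. Its arguments: {"type":"object","properties":{"rows":{"type":"array","items":{"type":"array"}},"grip_force":{"type":"number"}},"required":["rows"]}

```bash
mkdir -p pics; ls
cat > h.py <<'E'
from station import *
import numpy as np, cv2
from scipy.spatial.transform import Rotation as R
def cal(n):
    c=get_calibration(n); a=np.array(c["attitude"],float)
    M=R.from_quat(a).as_matrix() if a.size==4 else (a if a.shape==(3,3) else R.from_rotvec(a).as_matrix())
    return 210/np.tan(np.radians(c["vfov"])/2),c["cx"],c["cy"],np.array(c["xyz"]),M
def shot(n,save=None):
    c=cal(n); p,d=snapshot(n)
    if save: cv2.imwrite("pics/"+save,p[:,:,::-1])
    return p,d,c
def cloud(d,c):
    f,cx,cy,t,M=c; v,u=np.mgrid[:d.shape[0],:d.shape[1]]
    P=np.stack([(u-cx)/f*d,(v-cy)/f*d,d],-1)@M.T+t
    P[d==0]=np.nan
    return P
def proj(X,c):
    f,cx,cy,t,M=c; q=(np.atleast_2d(X)-t)@M
    return np.c_[cx+f*q[:,0]/q[:,2],cy+f*q[:,1]/q[:,2]]
E
python3 - <<'E'
from h import *
for n in("scene","side","wrist"): print(n,get_calibration(n))
a=shot("scene","a.png");b=shot("side","b.png")
np.savez("s0.npz",a=a[0],ad=a[1],b=b[0],bd=b[1])
print(sense())
E
```

```text
pics
scene {'vfov': 47.21365502842043, 'cx': 282.6322945273391, 'cy': 214.51685482259853, 'xyz': array([1.0267787 , 0.57798584, 1.04044275]), 'attitude': array([ 0.35519038,  0.86844026, -0.31935658, -0.13290104])}
side {'vfov': 43.595694209770876, 'cx': 278.7672940741365, 'cy': 208.1257472521785, 'xyz': array([-0.11134038, -0.9124926 ,  0.89584506]), 'attitude': array([ 0.86245147, -0.23709574,  0.11766706, -0.43141341])}
wrist {'vfov': 70.52310090631174, 'cx': 275.68611750688, 'cy': 203.34282305163632, 'xyz': array([0.11014205, 0.62004849, 0.37405665]), 'attitude': array([0.7940813 , 0.59141489, 0.08318616, 0.11288661])}
{'t': 0.1, 'q': array([ 1.10149778e+00,  5.28388862e-01,  1.43378821e+00,  1.63258911e-05,
        1.18140902e+00, -1.78478225e-01]), 'qd': array([ 0.00169868, -0.00142973, -0.00469367, -0.00051584,  0.00140219,
       -0.00065713]), 'tau': array([-1.80527218e-04, -4.43309963e+01, -1.78586912e+01, -2.02330657e-04,
        3.84217667e-03, -5.60028951e-06]), 'tcp_pos': array([0.17887309, 0.59819186, 0.23841738]), 'tool_rot': array([ 1.44901275e-01,  9.89445616e-01, -9.42493227e-04, -3.24367592e-04]), 'force': array([ 0.65754305,  0.49398993, -0.19001943]), 'ft_torque': array([0.03485837, 0.0153765 , 0.00327834]), 'gripper_force': 0.0, 'finger_gap': 0.9981198297604991}
```

View pics/a.png

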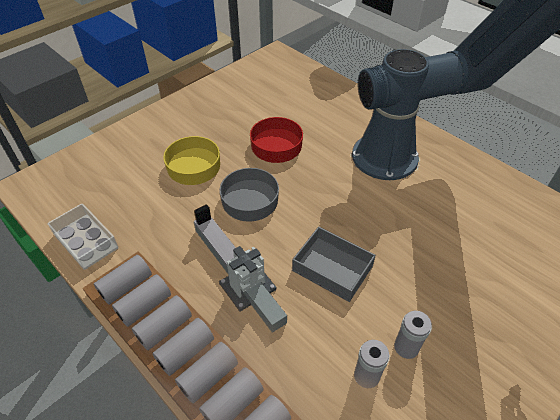

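View pics/b.png

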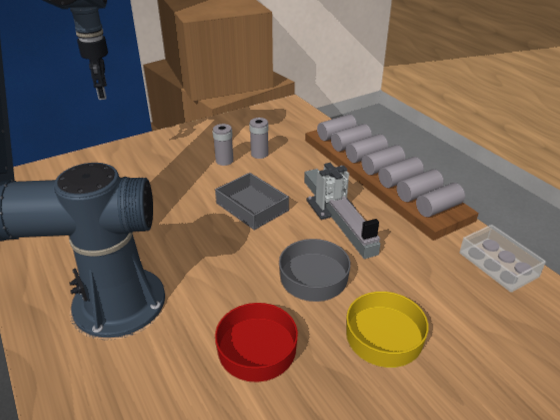

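Scene view: the grey round tub is at (250,193) and the tray at (335,263). The magazine has its black handle at (203,214), chute at (245,270) and outfeed end at (275,318). Sensors stand at (372,362) and (412,333), and there is no meter, so four covers. The red tub (276,140) and yellow tub (192,160) are look-alikes; the grey one is the one meant.

```bash
cat >> h.py <<'E'
def merged(a,b):
    pts=[];cols=[]
    for p,d,c in (a,b):
        P=cloud(d,c).reshape(-1,3);C=p.reshape(-1,3).astype(int);k=np.isfinite(P[:,0])
        pts.append(P[k]);cols.append(C[k])
    return np.vstack(pts),np.vstack(cols)
def locate(P,C,tub,tray):
    g=(C.max(1)-C.min(1)<30)
    out={}
    k=g&(abs(P[:,2]-.049)<.005)&(np.hypot(*(P[:,:2]-tub).T)<.115)
    Q=P[k,:2]
    A=np.c_[2*Q,np.ones(len(Q))]
    w=np.ones(len(Q),bool)
    for _ in range(5):
        s=np.linalg.lstsq(A[w],(Q[w]**2).sum(1),rcond=None)[0]; r=np.sqrt(s[2]+s[:2]@s[:2]); w=abs(np.hypot(*(Q-s[:2]).T)-r)<.008
    out['tub']=(s[:2].round(4),r.round(4),k.sum())
    k=g&(abs(P[:,2]-.049)<.005)&(np.hypot(*(P[:,:2]-tray).T)<.125)
    out['tray']=cv2.minAreaRect((P[k,:2]*1000).astype(np.float32)),k.sum()
    return out
E
python3 - <<'E'
from h import *
z=np.load("s0.npz");ca,cb=cal("scene"),cal("side")
A=cloud(z['ad'],ca);B=cloud(z['bd'],cb)
for n,u,v in(("tub",250,205),("tray",335,270),("handle",203,214),("chute",245,262),("end",272,310),("sa",374,350),("sb",416,322)): print(n,A[v,u].round(3))
P,C=merged((z['a'],z['ad'],ca),(z['b'],z['bd'],cb))
print(locate(P,C,A[205,250,:2],A[270,335,:2]))
# handle
h=A[214,203]; e=A[310,272]
k=(C.max(1)<60)&(np.hypot(*(P[:,:2]-h[:2]).T)<.05)&(P[:,2]>.06)&(P[:,2]<.11)
print("handle",k.sum(),P[k].min(0),P[k].max(0),np.median(P[k],0),cv2.minAreaRect((P[k&(P[:,2]>.093),:2]*1000).astype(np.float32)))
# deck
d=(e-h)[:2];L=np.hypot(*d);d/=L;n=np.array([-d[1],d[0]])
r=P[:,:2]-h[:2]; s=r@d;t=r@n
k=(abs(P[:,2]-.040)<.004)&(s>.02)&(s<.42)&(abs(t)<.05)&(C.max(1)-C.min(1)<35)
print("deck",k.sum(),cv2.minAreaRect((P[k,:2]*1000).astype(np.float32)), np.percentile(P[k,2],[5,50,95]))
k=(P[:,2]>.117)&(P[:,2]<.13)&(s>0.1)&(s<.32)&(abs(t)<.06)
print("cap",k.sum(),cv2.minAreaRect((P[k,:2]*1000).astype(np.float32)),np.median(P[k],0))
for u,v in((374,350),(416,322)):
    q=A[v,u,:2]; k=(P[:,2]>.117)&(np.hypot(*(P[:,:2]-q).T)<.06); print(cv2.minAreaRect((P[k,:2]*1000).astype(np.float32)))
E
```

```text
tub [ 0.444 -0.142  0.002]
tray [0.44  0.18  0.006]
handle [ 0.599 -0.148  0.083]
chute [0.639 0.065 0.123]
end [0.65  0.165 0.042]
sa [0.596 0.409 0.123]
sb [0.482 0.432 0.122]
{'tub': (array([ 0.4294, -0.1619]), np.float64(0.0825), np.int64(662)), 'tray': (((436.5554504394531, 164.84848022460938), (137.38543701171875, 177.18019104003906), 12.073890686035156), np.int64(760))}
handle 442 [ 0.57319721 -0.17094952  0.06007546] [ 0.61875808 -0.14081773  0.10408087] [ 0.59561733 -0.15749408  0.08598806] ((597.0103759765625, -156.7796630859375), (24.795867919921875, 42.480648040771484), 83.27445220947266)
deck 994 ((626.59619140625, 34.29188537597656), (328.7887268066406, 78.24441528320312), 79.67923736572266) [0.03672631 0.03966028 0.04289091]
cap 689 ((632.45458984375, 56.129600524902344), (81.94483184814453, 73.20716857910156), 29.380035400390625) [0.6314157  0.05498816 0.12236835]
((595.7092895507812, 409.87652587890625), (61.920475006103516, 57.84408950805664), 31.667343139648438)
((477.8145751953125, 431.2361755371094), (62.98486328125, 55.67710494995117), 41.73366165161133)
```

```bash
cat >> h.py <<'E'
FEED=80.7; YAW=FEED-90
CH=np.array([.632,.056])
fd=np.array([np.cos(np.radians(FEED)),np.sin(np.radians(FEED))]); fx=np.array([fd[1],-fd[0]])
def mag(x,y): return CH+x/1000*fx+y/1000*fd
def yawnow(s):
    y=R.from_quat(s["tool_rot"]).as_matrix()[:,1]; return np.degrees(np.arctan2(y[1],y[0]))
def plan(xy,z,yaw,n=None):
    s=sense(); y0=yawnow(s); dy=(yaw-y0+90)%180-90
    w=np.r_[xy,z]-s["tcp_pos"]; n=n or int(np.ceil(max(np.linalg.norm(w)/.038,abs(dy)/6.5)))
    for i in range(n):
        a=np.radians(y0+dy*i/n); c,sn=np.cos(a),np.sin(a)
        t=np.array([[-sn,c,0],[c,sn,0],[0,0,-1]])@w/n*1000
        print([[0,0,round(-dy/n,1)],t.round().astype(int).tolist()])
    print("total turn",round(-dy,1),"n",n,"tcp",s["tcp_pos"].round(4),"yaw",round(y0,1))
E
python3 - <<'E'
from h import *
print(mag(0,-215),mag(0,102),mag(0,141)); plan(mag(0,-215),.200,YAW,24)
E
```

```text
[ 0.59725518 -0.15617398] [0.64848359 0.15665928] [0.65478614 0.19514666]
[[0, 0, np.float64(3.4)], [-26, -25, 2]]
[[0, 0, np.float64(3.4)], [-27, -24, 2]]
[[0, 0, np.float64(3.4)], [-29, -22, 2]]
[[0, 0, np.float64(3.4)], [-30, -20, 2]]
[[0, 0, np.float64(3.4)], [-31, -18, 2]]
[[0, 0, np.float64(3.4)], [-32, -16, 2]]
[[0, 0, np.float64(3.4)], [-33, -14, 2]]
[[0, 0, np.float64(3.4)], [-34, -12, 2]]
[[0, 0, np.float64(3.4)], [-34, -10, 2]]
[[0, 0, np.float64(3.4)], [-35, -8, 2]]
[[0, 0, np.float64(3.4)], [-35, -6, 2]]
[[0, 0, np.float64(3.4)], [-36, -4, 2]]
[[0, 0, np.float64(3.4)], [-36, -2, 2]]
[[0, 0, np.float64(3.4)], [-36, 0, 2]]
[[0, 0, np.float64(3.4)], [-36, 2, 2]]
[[0, 0, np.float64(3.4)], [-36, 5, 2]]
[[0, 0, np.float64(3.4)], [-35, 7, 2]]
[[0, 0, np.float64(3.4)], [-35, 9, 2]]
[[0, 0, np.float64(3.4)], [-34, 11, 2]]
[[0, 0, np.float64(3.4)], [-34, 13, 2]]
[[0, 0, np.float64(3.4)], [-33, 15, 2]]
[[0, 0, np.float64(3.4)], [-32, 17, 2]]
[[0, 0, np.float64(3.4)], [-31, 19, 2]]
[[0, 0, np.float64(3.4)], [-29, 21, 2]]
total turn 82.6 n 24 tcp [0.1789 0.5982 0.2384] yaw 73.3
```

Request:
play_rows([
  [[0,0,3.4],[-26,-25,2],0],
  [[0,0,3.4],[-27,-24,2],0],
  [[0,0,3.4],[-29,-22,2],0],
  [[0,0,3.4],[-30,-20,2],0],
  [[0,0,3.4],[-31,-18,2],0],
  [[0,0,3.4],[-32,-16,2],0],
  [[0,0,3.4],[-33,-14,2],0],
  [[0,0,3.4],[-34,-12,2],0],
  [[0,0,3.4],[-34,-10,2],0],
  [[0,0,3.4],[-35,-8,2],0],
  [[0,0,3.4],[-35,-6,2],0],
  [[0,0,3.4],[-36,-4,2],0],
], grip_force=30)

```text
t: 1.1
tcp_pos: [0.3922, 0.2221, 0.2151]
tool_rot: [0.482, 0.876, -0.0, -0.0]
force: [0.7, -0.9, -0.4]
finger_gap: 1.002
gripper_force: 0.0
```

Request:
play_rows([
  [[0,0,3.4],[-36,-2,2],0],
  [[0,0,3.4],[-36,0,2],0],
  [[0,0,3.4],[-36,2,2],0],
  [[0,0,3.4],[-36,5,2],0],
  [[0,0,3.4],[-35,7,2],0],
  [[0,0,3.4],[-35,9,2],0],
  [[0,0,3.4],[-34,11,2],0],
  [[0,0,3.4],[-34,13,2],0],
  [[0,0,3.4],[-33,15,2],0],
  [[0,0,3.4],[-32,17,2],0],
  [[0,0,3.4],[-31,19,2],0],
  [[0,0,3.4],[-29,21,2],0],
])

```text
t: 2.1
tcp_pos: [0.6078, -0.1536, 0.1907]
tool_rot: [0.757, 0.653, -0.0, -0.001]
force: [-0.0, -1.0, 0.2]
finger_gap: 0.997
gripper_force: 0.0
```

Run:
```python
from h import *
plan(mag(0,-215),.079,YAW,4)
p,d,c=shot("wrist","w0.png"); P=cloud(d,c)
hm=(p.max(2)<70)&(abs(P[...,2]-.098)<.008)&(np.hypot(P[...,0]-.597,P[...,1]+.157)<.05)
print("handle",hm.sum(),cv2.minAreaRect((P[hm][:,:2]*1000).astype(np.float32)),np.median(P[hm],0))
for y in range(-190,150,30): print(y,proj(np.r_[mag(0,y),.04],c).round()[0],end=' ')
```

```text
[[0, 0, np.float64(0.2)], [-1, -3, 28]]
[[0, 0, np.float64(0.2)], [-1, -3, 28]]
[[0, 0, np.float64(0.2)], [-1, -3, 28]]
[[0, 0, np.float64(0.2)], [-1, -3, 28]]
total turn 0.8 n 4 tcp [ 0.6078 -0.1536  0.1907] yaw -8.5
handle 907 ((599.2864379882812, -154.39219665527344), (16.224714279174805, 35.3089599609375), 79.36639404296875) [ 0.59952142 -0.15294246  0.10073188]
-190 [267. 172.] -160 [268. 141.] -130 [268. 107.] -100 [268.  72.] -70 [268.  34.] -40 [269.  -6.] -10 [269. -49.] 20 [269. -95.] 50 [ 270. -145.] 80 [ 270. -199.] 110 [ 270. -256.] 140 [ 271. -319.]
```

View pics/w0.png

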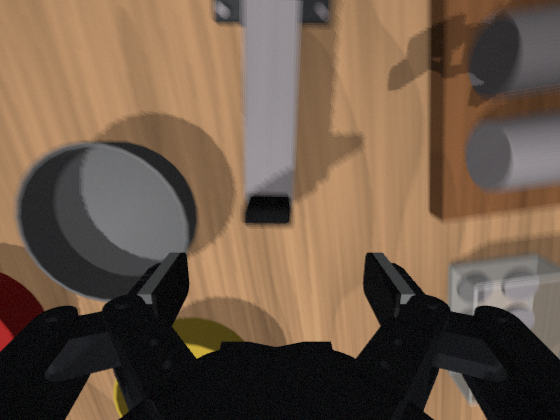

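Wrist view: the black handle is centred at (268,208) between the open fingers (175 and 375), and the deck runs up the image. I'll descend onto the handle.

Request:
play_rows([
  [[0,0,1.4],[-3,-9,22],0],
  [[0,0,0],[0,0,30],0],
  [[0,0,0],[0,0,30],0],
  [[0,0,0],[0,0,30],0],
  [[0,0,0],[0,0,0],0],
  [[0,0,0],[0,0,0],0.6],
  [[0,0,0],[0,0,0],0.8],
  [[0,0,0],[0,0,0],0.8],
  [[0,0,0],[0,0,0],0.8],
  [[0,0,0],[0,0,0],0.8],
  [[0,0,0],[0,0,0],0.8],
], grip_force=40)

```text
t: 3.07
tcp_pos: [0.5986, -0.1538, 0.0818]
tool_rot: [0.764, 0.645, 0.0, 0.001]
force: [-1.3, 0.6, 5.8]
finger_gap: 0.458
gripper_force: 42.0
```

Request:
play_rows([
  [[0,0,0],[10,0,0],0.8],
  [[0,0,0],[10,0,0],0.8],
  [[0,0,0],[10,0,0],0.8],
  [[0,0,0],[10,0,0],0.8],
  [[0,0,0],[10,0,0],0.8],
  [[0,0,0],[10,0,0],0.8],
  [[0,0,0],[10,0,0],0.8],
  [[0,0,0],[10,0,0],0.8],
  [[0,0,0],[10,0,0],0.8],
  [[0,0,0],[10,0,0],0.8],
  [[0,0,0],[8,0,0],0.8],
  [[0,0,0],[0,0,0],0.8],
])

```text
t: 4.07
tcp_pos: [0.6158, -0.0473, 0.0818]
tool_rot: [0.764, 0.646, -0.001, 0.001]
force: [-4.2, -1.7, 6.1]
finger_gap: 0.463
gripper_force: 43.3
```

Request:
play_rows([
  [[0,0,0],[2,0,0],0.8],
  [[0,0,0],[1,0,0],0.8],
  [[0,0,0],[1,0,0],0.8],
  [[0,0,0],[0,0,0],0.8],
  [[0,0,0],[0,0,0],0.8],
])

```text
t: 4.48
tcp_pos: [0.6159, -0.0472, 0.0818]
tool_rot: [0.764, 0.646, -0.003, 0.002]
force: [-7.3, -11.8, 6.9]
finger_gap: 0.462
gripper_force: 43.3
```

Request:
play_rows([
  [[0,0,0],[2,0,0],0.8],
  [[0,0,0],[2,0,0],0.8],
  [[0,0,0],[0,0,0],0.8],
])

```text
t: 4.73
tcp_pos: [0.6159, -0.047, 0.0818]
tool_rot: [0.763, 0.647, -0.005, 0.004]
force: [-10.3, -23.0, 6.4]
finger_gap: 0.462
gripper_force: 43.3
```

```bash
sed -i 's/FEED=80.7/FEED=80.3/' h.py
python3 - <<'E'
from h import *
s=sense();print(s["tcp_pos"],s["force"])
a=shot("scene");b=shot("side");
cv2.imwrite("pics/o1.png",np.hstack([cv2.resize(a[0][220:360,180:340],(400,350),interpolation=2),cv2.resize(b[0][130:270,270:430],(400,350),interpolation=2)])[:,:,::-1])
P,C=merged(a,b); print(locate(P,C,np.array([.43,-.162]),np.array([.4366,.165])))
r=P[:,:2]-CH; y=r@fd*1000;x=r@fx*1000
k=(abs(P[:,2]-.056)<.004)&(y>60)&(y<150)&(abs(x)<45)
print(k.sum(),cv2.minAreaRect(np.c_[x[k],y[k]].astype(np.float32)),x[k].mean(),y[k].mean())
k=(C.max(1)<60)&(abs(P[:,2]-.098)<.006)&(y>-150)&(y<-60)&(abs(x)<30); print("handle",np.median(y[k]),np.median(x[k]),k.sum())
E
```

```text
[ 0.61588783 -0.04701182  0.08175629] [-10.33749532 -23.03330842   6.38540968]
{'tub': (array([ 0.4292, -0.1626]), np.float64(0.0827), np.int64(514)), 'tray': (((435.8851013183594, 163.92898559570312), (139.4845428466797, 178.6934814453125), 11.828802108764648), np.int64(795))}
724 ((-2.127267837524414, 97.78277587890625), (63.236690521240234, 74.82438659667969), 0.7336916923522949) -1.6478227730681936 103.10557214044363
handle -105.74437488503185 -0.6393488015564635 175
```

View pics/o1.png

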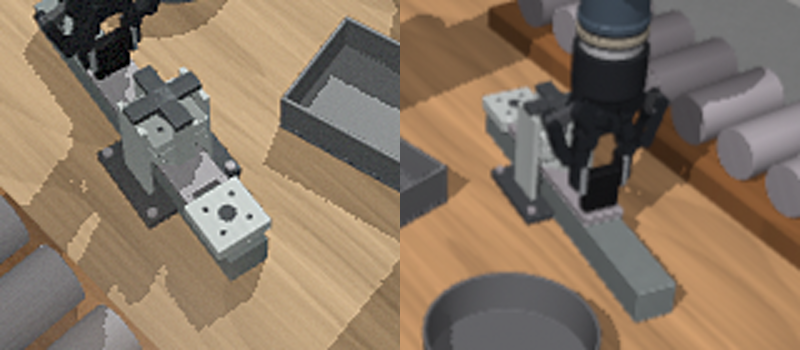

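The scene crop shows a square cover lying at the outfeed, crop (228,212), with the slide against its stop. I'll draw the slide back.

Request:
play_rows([
  [[0,0,0],[-10,0,0],0.8],
  [[0,0,0],[-10,0,0],0.8],
  [[0,0,0],[-10,0,0],0.8],
  [[0,0,0],[-10,0,0],0.8],
  [[0,0,0],[-10,0,0],0.8],
  [[0,0,0],[-10,0,0],0.8],
  [[0,0,0],[-10,0,0],0.8],
  [[0,0,0],[-10,0,0],0.8],
  [[0,0,0],[-10,0,0],0.8],
  [[0,0,0],[-10,0,0],0.8],
  [[0,0,0],[-10,0,0],0.8],
  [[0,0,0],[-6,0,0],0.8],
])

```text
t: 5.83
tcp_pos: [0.5986, -0.1537, 0.0818]
tool_rot: [0.763, 0.646, 0.0, 0.001]
force: [-0.2, 3.1, 6.2]
finger_gap: 0.46
gripper_force: 40.5
```

Request:
play_rows([
  [[0,0,0],[-2,0,0],0.8],
  [[0,0,0],[-2,0,0],0.8],
  [[0,0,0],[0,0,0],0.8],
  [[0,0,0],[0,0,0],0.8],
])

```text
t: 6.17
tcp_pos: [0.5982, -0.1557, 0.0818]
tool_rot: [0.763, 0.646, 0.001, 0.0]
force: [-0.3, 6.6, 5.6]
finger_gap: 0.461
gripper_force: 40.5
```

Request:
play_rows([
  [[0,0,0],[-2,0,0],0.8],
  [[0,0,0],[-2,0,0],0.8],
  [[0,0,0],[0,0,0],0.8],
])

```text
t: 6.42
tcp_pos: [0.5982, -0.1558, 0.0817]
tool_rot: [0.764, 0.645, 0.004, -0.002]
force: [3.8, 17.0, 6.0]
finger_gap: 0.462
gripper_force: 40.7
```

Request:
play_rows([
  [[0,0,0],[5,0,0],0],
  [[0,0,0],[0,0,0],0],
  [[0,0,0],[0,0,-40],0],
  [[0,0,0],[0,0,-40],0],
  [[0,0,0],[36,0,0],0],
  [[0,0,0],[36,0,0],0],
  [[0,0,0],[36,0,0],0],
  [[0,0,0],[36,0,0],0],
  [[0,0,0],[36,0,0],0],
  [[0,0,0],[36,0,0],0],
  [[0,0,0],[36,0,0],0],
  [[0,0,0],[36,0,0],0],
], grip_force=40)

```text
t: 7.42
tcp_pos: [0.6467, 0.1284, 0.1602]
tool_rot: [0.764, 0.645, 0.0, 0.001]
force: [1.2, -0.3, 0.2]
finger_gap: 1.004
gripper_force: 0.0
```

```bash
sed -i 's/FEED=80.3/FEED=80.7/;s/^CH=.*/CH=np.array([.6329,.0564])/' h.py
python3 - <<'E'
from h import *
plan(mag(0,104),.035,YAW,1)
b=shot("side");a=shot("scene");P,C=merged(a,b)
r=P[:,:2]-CH; y=r@fd*1000;x=r@fx*1000
k=(C.max(1)<60)&(abs(P[:,2]-.098)<.006)&(y>-240)&(y<-60)&(abs(x)<30); print("handle",np.median(y[k]),np.median(x[k]),k.sum())
p,d,c=shot("wrist","w1.png")
print(proj(np.r_[mag(0,104),.056],c),[proj(np.r_[mag(i,104+j),.056],c).round().tolist() for i in(-30,30) for j in (-30,30)])
E
```

```text
[[0, 0, np.float64(-0.4)], [31, -2, 125]]
total turn -0.4 n 1 tcp [0.6467 0.1284 0.1602] yaw -9.7
handle -218.24344346296704 -2.713280013303261 160
[[274.94620301 175.16985324]] [[[240.0, 210.0]], [[237.0, 138.0]], [[310.0, 210.0]], [[313.0, 138.0]]]
```

View pics/w1.png

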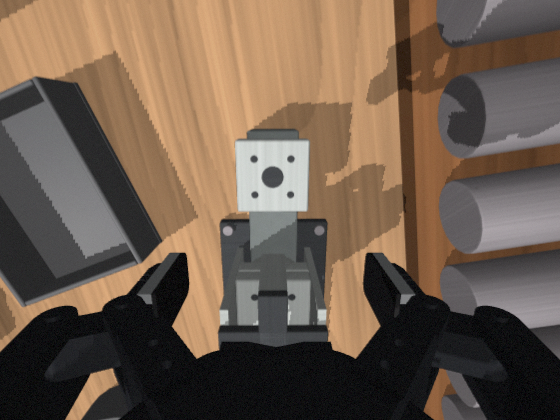

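Wrist view: the square cover is at (272,176), within about 2 mm of the prediction (275,175). The open fingers are clear of the deck and tray. I'll pick it.

Request:
play_rows([
  [[0,0,-0.4],[31,-3,5],0],
  [[0,0,0],[0,0,30],0],
  [[0,0,0],[0,0,30],0],
  [[0,0,0],[0,0,30],0],
  [[0,0,0],[0,0,30],0],
  [[0,0,0],[0,0,0],0],
  [[0,0,0],[0,0,0],0.4],
  [[0,0,0],[0,0,0],0.6],
  [[0,0,0],[0,0,0],0.6],
  [[0,0,0],[0,0,0],0.6],
  [[0,0,0],[0,0,0],0.6],
], grip_force=50)

```text
t: 8.48
tcp_pos: [0.65, 0.1582, 0.0368]
tool_rot: [0.762, 0.648, 0.002, 0.001]
force: [0.0, -1.0, 4.2]
finger_gap: 0.694
gripper_force: 56.9
```

Request:
play_rows([
  [[0,0,0],[0,0,-10],0.6],
  [[0,0,0],[0,0,-30],0.6],
  [[0,0,0],[0,0,-40],0.6],
  [[0,0,0],[0,0,-30],0.6],
  [[0,0,0],[0,0,0],0.6],
])

```text
t: 8.9
tcp_pos: [0.6531, 0.1592, 0.1529]
tool_rot: [0.762, 0.648, 0.006, 0.004]
force: [1.7, 0.7, -0.0]
finger_gap: 0.691
gripper_force: 56.4
```

```bash
cat >> h.py <<'E'
def trays(tub=(.4294,-.1622),tray=(.4365,.1645)):
    a=shot("scene");b=shot("side");P,C=merged(a,b);o=locate(P,C,np.array(tub),np.array(tray));print(o);return o,P,C
E
python3 - <<'E'
from h import *
trays()
th=np.radians(102); pos=np.array([.4365,.1645])+.036*np.array([np.cos(th),np.sin(th)])
print(pos); plan(pos,.14,12)
E
```

```text
{'tub': (array([ 0.4285, -0.1637]), np.float64(0.0826), np.int64(467)), 'tray': (((436.5534973144531, 164.62472534179688), (137.5460968017578, 177.83529663085938), 11.979854583740234), np.int64(759))}
[0.42901518 0.19971331]
[[0, 0, np.float64(-3.5)], [1, -37, 1]]
[[0, 0, np.float64(-3.5)], [3, -37, 1]]
[[0, 0, np.float64(-3.5)], [5, -37, 1]]
[[0, 0, np.float64(-3.5)], [8, -37, 1]]
[[0, 0, np.float64(-3.5)], [10, -36, 1]]
[[0, 0, np.float64(-3.5)], [12, -35, 1]]
total turn -21.2 n 6 tcp [0.6492 0.1587 0.147 ] yaw -9.2
```

Request:
play_rows([
  [[0,0,-3.5],[1,-37,1],0.6],
  [[0,0,-3.5],[3,-37,1],0.6],
  [[0,0,-3.5],[5,-37,1],0.6],
  [[0,0,-3.5],[8,-37,1],0.6],
  [[0,0,-3.5],[10,-36,1],0.6],
  [[0,0,-3.5],[12,-35,1],0.6],
  [[0,0,0],[0,0,0],0.6],
  [[0,0,0],[0,0,30],0.6],
  [[0,0,0],[0,0,30],0.6],
  [[0,0,0],[0,0,20],0.6],
  [[0,0,0],[0,0,0],0.6],
])

```text
t: 9.92
tcp_pos: [0.425, 0.1988, 0.0545]
tool_rot: [0.631, 0.776, -0.004, -0.003]
force: [-0.2, 0.3, -1.6]
finger_gap: 0.693
gripper_force: 56.1
```

Run:
```python
from h import *
trays()
plan([.429,.1997],.02,12,1)
```

```text
{'tub': (array([ 0.4292, -0.1619]), np.float64(0.0825), np.int64(668)), 'tray': (((436.2500305175781, 164.0265350341797), (137.83712768554688, 178.3011932373047), 12.13970947265625), np.int64(688))}
[[0, 0, np.float64(-0.3)], [0, 2, 37]]
total turn -0.3 n 1 tcp [0.4273 0.1993 0.0573] yaw 11.7
```

Request:
play_rows([
  [[0,0,0],[0,1,15],0.6],
  [[0,0,0],[0,0,15],0.6],
  [[0,0,0],[0,0,8],0.6],
  [[0,0,0],[0,0,2],0.6],
  [[0,0,0],[0,0,0],0.6],
  [[0,0,0],[0,0,0],0.6],
])

```text
t: 10.52
tcp_pos: [0.4298, 0.1999, 0.019]
tool_rot: [0.631, 0.776, 0.0, 0.0]
force: [-1.2, 0.3, -1.4]
finger_gap: 0.693
gripper_force: 56.3
```

Request:
play_rows([
  [[0,0,0],[0,0,3],0.6],
  [[0,0,0],[0,0,2],0.6],
  [[0,0,0],[0,0,1],0.6],
  [[0,0,0],[0,0,0],0.6],
  [[0,0,0],[0,0,0],0.6],
])

```text
t: 10.93
tcp_pos: [0.4294, 0.1998, 0.0123]
tool_rot: [0.631, 0.776, -0.0, 0.0]
force: [0.0, 1.0, -2.3]
finger_gap: 0.691
gripper_force: 56.3
```

Request:
play_rows([
  [[0,0,0],[0,0,1],0.6],
  [[0,0,0],[0,0,1],0.6],
  [[0,0,0],[0,0,0],0.6],
  [[0,0,0],[0,0,1],0.6],
  [[0,0,0],[0,0,0],0.6],
  [[0,0,0],[0,0,0],0.6],
])

```text
t: 11.43
tcp_pos: [0.4294, 0.1998, 0.0092]
tool_rot: [0.631, 0.776, -0.0, -0.0]
force: [-0.4, 0.4, -1.4]
finger_gap: 0.693
gripper_force: 56.3
```

Request:
play_rows([
  [[0,0,0],[0,0,1],0.6],
  [[0,0,0],[0,0,1],0.6],
  [[0,0,0],[0,0,0],0.6],
  [[0,0,0],[0,0,0],0.6],
])

```text
t: 11.77
tcp_pos: [0.4295, 0.1998, 0.0083]
tool_rot: [0.631, 0.776, 0.0, 0.0]
force: [-1.1, -0.5, 8.9]
finger_gap: 0.695
gripper_force: 61.8
```

Request:
play_rows([
  [[0,0,0],[0,0,-2],0.6],
  [[0,0,0],[0,0,0],0.15],
  [[0,0,0],[0,0,0],0.15],
  [[0,0,0],[0,0,0],0.15],
  [[0,0,0],[0,0,-15],0.15],
  [[0,0,0],[0,0,-40],0.15],
  [[0,0,0],[0,0,-40],0.15],
  [[0,0,0],[0,0,-40],0.15],
  [[0,0,0],[0,0,-20],0.15],
  [[0,0,0],[0,0,0],0.0],
])

```text
t: 12.6
tcp_pos: [0.4323, 0.2006, 0.1687]
tool_rot: [0.631, 0.776, 0.004, 0.003]
force: [1.3, 0.0, -0.6]
finger_gap: 0.97
gripper_force: 0.0
```

Run:
```python
from h import *
s=sense();print(s["finger_gap"],s["tcp_pos"])
p,d,c=shot("wrist","w2.png");P=cloud(d,c)
k=(np.hypot(P[...,0]-.4294,P[...,1]-.1998)<.045)&(P[...,2]>.015)&(P[...,2]<.04)&(p.min(2)>120)
print("cover top",k.sum(),np.median(P[k],0),np.percentile(P[k][:,2],[5,95]))
plan(mag(0,-215),.16,YAW)
```

```text
0.9704958780687106 [0.43231954 0.20055222 0.16865851]
cover top 3197 [0.42797281 0.20282096 0.02200721] [0.02082808 0.02314257]
[[0, 0, np.float64(1.9)], [-35, 8, 1]]
[[0, 0, np.float64(1.9)], [-34, 9, 1]]
[[0, 0, np.float64(1.9)], [-34, 11, 1]]
[[0, 0, np.float64(1.9)], [-34, 12, 1]]
[[0, 0, np.float64(1.9)], [-33, 13, 1]]
[[0, 0, np.float64(1.9)], [-33, 14, 1]]
[[0, 0, np.float64(1.9)], [-32, 15, 1]]
[[0, 0, np.float64(1.9)], [-32, 16, 1]]
[[0, 0, np.float64(1.9)], [-31, 17, 1]]
[[0, 0, np.float64(1.9)], [-31, 18, 1]]
[[0, 0, np.float64(1.9)], [-30, 19, 1]]
total turn 21.0 n 11 tcp [0.4309 0.2002 0.1665] yaw 11.7
```

The square lies flat in the tray (top at 22 mm). Back to the handle.

Request:
play_rows([
  [[0,0,1.9],[-35,8,1],0],
  [[0,0,1.9],[-34,9,1],0],
  [[0,0,1.9],[-34,11,1],0],
  [[0,0,1.9],[-34,12,1],0],
  [[0,0,1.9],[-33,13,1],0],
  [[0,0,1.9],[-33,14,1],0],
  [[0,0,1.9],[-32,15,1],0],
  [[0,0,1.9],[-32,16,1],0],
  [[0,0,1.9],[-31,17,1],0],
  [[0,0,1.9],[-31,18,1],0],
  [[0,0,1.9],[-30,19,1],0],
  [[0,0,0],[0,0,0],0],
])

```text
t: 13.65
tcp_pos: [0.5991, -0.1617, 0.1511]
tool_rot: [0.763, 0.646, -0.0, 0.002]
force: [0.6, -0.0, 0.2]
finger_gap: 0.999
gripper_force: 0.0
```

Request:
play_rows([
  [[0,0,0],[0,0,0],0],
])

```text
t: 13.73
tcp_pos: [0.5957, -0.1565, 0.1507]
tool_rot: [0.762, 0.647, -0.001, -0.002]
force: [-0.5, 0.5, -0.3]
finger_gap: 1.004
gripper_force: 0.0
```

Run:
```python
from h import *
plan(mag(0,-215),.081,YAW,1)
```

```text
[[0, 0, np.float64(-0.0)], [1, 2, 70]]
total turn -0.0 n 1 tcp [ 0.5957 -0.1565  0.1507] yaw -9.3
```

Request:
play_rows([
  [[0,0,0],[1,2,30],0],
  [[0,0,0],[0,0,30],0],
  [[0,0,0],[0,0,10],0],
  [[0,0,0],[0,0,0],0],
  [[0,0,0],[0,0,0],0.6],
  [[0,0,0],[0,0,0],0.8],
  [[0,0,0],[0,0,0],0.8],
  [[0,0,0],[0,0,0],0.8],
  [[0,0,0],[0,0,0],0.8],
  [[0,0,0],[0,0,0],0.8],
], grip_force=40)

```text
t: 14.57
tcp_pos: [0.5985, -0.1542, 0.0852]
tool_rot: [0.761, 0.648, 0.0, 0.0]
force: [-2.2, -0.3, 5.5]
finger_gap: 0.459
gripper_force: 41.9
```

Request:
play_rows([
  [[0,0,0],[10,0,0],0.8],
  [[0,0,0],[10,0,0],0.8],
  [[0,0,0],[10,0,0],0.8],
  [[0,0,0],[10,0,0],0.8],
  [[0,0,0],[10,0,0],0.8],
  [[0,0,0],[10,0,0],0.8],
  [[0,0,0],[10,0,0],0.8],
  [[0,0,0],[10,0,0],0.8],
  [[0,0,0],[10,0,0],0.8],
  [[0,0,0],[10,0,0],0.8],
  [[0,0,0],[10,0,0],0.8],
  [[0,0,0],[2,0,0],0.8],
])

```text
t: 15.57
tcp_pos: [0.6161, -0.0455, 0.0852]
tool_rot: [0.76, 0.649, -0.002, 0.002]
force: [-6.3, -11.8, 6.1]
finger_gap: 0.458
gripper_force: 42.7
```

Request:
play_rows([
  [[0,0,0],[2,0,0],0.8],
  [[0,0,0],[2,0,0],0.8],
  [[0,0,0],[0,0,0],0.8],
  [[0,0,0],[0,0,0],0.8],
])

```text
t: 15.9
tcp_pos: [0.6161, -0.0455, 0.0852]
tool_rot: [0.761, 0.649, -0.003, 0.003]
force: [-7.0, -16.4, 6.1]
finger_gap: 0.457
gripper_force: 42.6
```

Request:
play_rows([
  [[0,0,0],[-10,0,0],0.8],
  [[0,0,0],[-10,0,0],0.8],
  [[0,0,0],[-10,0,0],0.8],
  [[0,0,0],[-10,0,0],0.8],
  [[0,0,0],[-10,0,0],0.8],
  [[0,0,0],[-10,0,0],0.8],
  [[0,0,0],[-10,0,0],0.8],
  [[0,0,0],[-10,0,0],0.8],
  [[0,0,0],[-10,0,0],0.8],
  [[0,0,0],[-10,0,0],0.8],
  [[0,0,0],[-10,0,0],0.8],
  [[0,0,0],[-8,0,0],0.8],
])

```text
t: 16.9
tcp_pos: [0.5983, -0.1546, 0.0851]
tool_rot: [0.762, 0.648, 0.002, -0.001]
force: [8.1, 32.8, 13.6]
finger_gap: 0.458
gripper_force: 43.8
```

Request:
play_rows([
  [[0,0,0],[-2,0,0],0.8],
  [[0,0,0],[-2,0,0],0.8],
  [[0,0,0],[0,0,0],0.8],
])

```text
t: 17.15
tcp_pos: [0.5984, -0.1544, 0.0852]
tool_rot: [0.762, 0.648, 0.004, -0.003]
force: [3.5, 16.3, 6.9]
finger_gap: 0.461
gripper_force: 43.0
```

Home stop reached. I'll release and go over the outfeed.

Request:
play_rows([
  [[0,0,0],[5,0,0],0],
  [[0,0,0],[0,0,0],0],
  [[0,0,0],[0,0,-40],0],
  [[0,0,0],[0,0,-38],0],
  [[0,0,0],[36,0,0],0],
  [[0,0,0],[36,0,0],0],
  [[0,0,0],[36,0,0],0],
  [[0,0,0],[36,0,0],0],
  [[0,0,0],[36,0,0],0],
  [[0,0,0],[36,0,0],0],
  [[0,0,0],[36,0,0],0],
  [[0,0,0],[36,0,0],0],
])

```text
t: 18.15
tcp_pos: [0.6446, 0.13, 0.1617]
tool_rot: [0.762, 0.648, 0.0, 0.001]
force: [0.1, 0.6, 0.4]
finger_gap: 0.997
gripper_force: 0.0
```

```bash
cat >> h.py <<'E'
def outfeed(name):
    for y in(100,104): plan(mag(-1,y),.043,YAW,1)
    p,d,c=shot("wrist"); 
    u,v=proj(np.r_[mag(0,102),.056],c)[0].astype(int)
    cv2.imwrite("pics/"+name,cv2.resize(p[max(0,v-60):v+60,u-80:u+80],(640,480))[:,:,::-1])
    P=cloud(d,c); r=P[...,:2]-CH; y=r@fd*1000;x=r@fx*1000
    k=((abs(P[...,2]-.057)<.004)&(y>60)&(y<145)&(abs(x)<45)).astype(np.uint8)
    cs=cv2.findContours(k,cv2.RETR_EXTERNAL,cv2.CHAIN_APPROX_NONE)[0]
    if not cs: print("EMPTY");return
    q=max(cs,key=cv2.contourArea); hull=cv2.convexHull(q); (w,h)=cv2.minAreaRect(hull)[1]
    m=k>0
    print("fill",cv2.contourArea(hull)/(w*h),"(square~1, round~.785) centre",(x[m].min()+x[m].max())/2,(y[m].min()+y[m].max())/2,"n",m.sum())
E
python3 -c "
from h import *
outfeed('c2.png')"
```

```text
[[0, 0, np.float64(0.1)], [25, -1, 119]]
total turn 0.1 n 1 tcp [0.6446 0.13   0.1617] yaw -9.2
[[0, 0, np.float64(0.1)], [29, -1, 119]]
total turn 0.1 n 1 tcp [0.6446 0.13   0.1617] yaw -9.2
fill 0.8001000004089017 (square~1, round~.785) centre -2.1109496676952357 99.57568273982926 n 4030
```

View pics/c2.png

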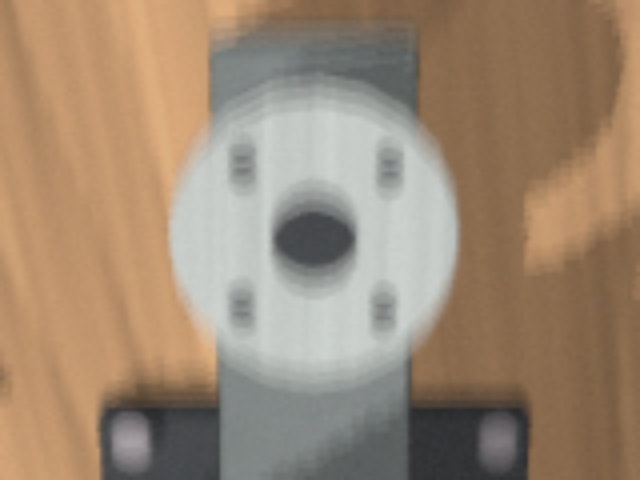

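The crop shows a round cover centred at about (315,235), at y ≈ 100 mm. I'll pick it for the tub.

Request:
play_rows([
  [[0,0,0],[25,-1,5],0],
  [[0,0,0],[0,0,30],0],
  [[0,0,0],[0,0,30],0],
  [[0,0,0],[0,0,30],0],
  [[0,0,0],[0,0,24],0],
  [[0,0,0],[0,0,0],0],
  [[0,0,0],[0,0,0],0.4],
  [[0,0,0],[0,0,0],0.6],
  [[0,0,0],[0,0,0],0.6],
  [[0,0,0],[0,0,0],0.6],
  [[0,0,0],[0,0,0],0.6],
], grip_force=50)

```text
t: 19.12
tcp_pos: [0.6489, 0.1538, 0.0447]
tool_rot: [0.761, 0.648, 0.002, 0.001]
force: [0.4, -0.2, 3.7]
finger_gap: 0.683
gripper_force: 54.1
```

Request:
play_rows([
  [[0,0,0],[0,0,-10],0.6],
  [[0,0,0],[0,0,-30],0.6],
  [[0,0,0],[0,0,-40],0.6],
  [[0,0,0],[0,0,-40],0.6],
  [[0,0,0],[0,0,0],0.6],
])

```text
t: 19.53
tcp_pos: [0.6525, 0.1546, 0.1722]
tool_rot: [0.761, 0.648, 0.007, 0.005]
force: [1.3, 0.5, -0.4]
finger_gap: 0.682
gripper_force: 54.2
```

Run:
```python
from h import *
o,P,C=trays()
th=np.radians(80.7); pos=o['tub'][0]+.037*np.array([np.cos(th),np.sin(th)])
print(pos); plan(pos,.16,-9.3)
```

```text
{'tub': (array([ 0.4285, -0.164 ]), np.float64(0.0827), np.int64(460)), 'tray': (((436.20709228515625, 164.71543884277344), (138.96395874023438, 177.75572204589844), 12.699014663696289), np.int64(779))}
[ 0.43447934 -0.12748634]
[[0, 0, np.float64(0.0)], [-31, -17, 1]]
[[0, 0, np.float64(0.0)], [-31, -17, 1]]
[[0, 0, np.float64(0.0)], [-31, -17, 1]]
[[0, 0, np.float64(0.0)], [-31, -17, 1]]
[[0, 0, np.float64(0.0)], [-31, -17, 1]]
[[0, 0, np.float64(0.0)], [-31, -17, 1]]
[[0, 0, np.float64(0.0)], [-31, -17, 1]]
[[0, 0, np.float64(0.0)], [-31, -17, 1]]
[[0, 0, np.float64(0.0)], [-31, -17, 1]]
[[0, 0, np.float64(0.0)], [-31, -17, 1]]
total turn 0.1 n 10 tcp [0.6484 0.1542 0.1656] yaw -9.2
```

Request:
play_rows([
  [[0,0,0],[-31,-17,0],0.6],
  [[0,0,0],[-31,-17,0],0.6],
  [[0,0,0],[-31,-17,0],0.6],
  [[0,0,0],[-31,-17,0],0.6],
  [[0,0,0],[-31,-17,0],0.6],
  [[0,0,0],[-31,-17,0],0.6],
  [[0,0,0],[-31,-17,0],0.6],
  [[0,0,0],[-31,-17,0],0.6],
  [[0,0,0],[-31,-17,0],0.6],
  [[0,0,0],[-31,-17,0],0.6],
  [[0,0,0],[0,0,0],0.6],
  [[0,0,0],[0,0,0],0.6],
])

```text
t: 20.63
tcp_pos: [0.428, -0.1256, 0.1614]
tool_rot: [0.763, 0.647, -0.0, -0.002]
force: [-0.3, 0.3, -1.9]
finger_gap: 0.681
gripper_force: 54.2
```

Run:
```python
from h import *
print(sense()["finger_gap"])
o,P,C=trays()
th=np.radians(80.7); pos=np.array([.429,-.1625])+.037*np.array([np.cos(th),np.sin(th)])
print(pos); plan(pos,.012,-9.3,1)
```

```text
0.6809992596530706
{'tub': (array([ 0.4289, -0.1621]), np.float64(0.0828), np.int64(612)), 'tray': (((435.8210144042969, 164.7809295654297), (138.0563507080078, 177.89605712890625), 11.847823143005371), np.int64(762))}
[ 0.43497934 -0.12598634]
[[0, 0, np.float64(0.1)], [-1, 6, 150]]
total turn 0.1 n 1 tcp [ 0.4296 -0.1245  0.1618] yaw -9.2
```

Request:
play_rows([
  [[0,0,0],[-1,6,20],0.6],
  [[0,0,0],[0,0,30],0.6],
  [[0,0,0],[0,0,30],0.6],
  [[0,0,0],[0,0,30],0.6],
  [[0,0,0],[0,0,25],0.6],
  [[0,0,0],[0,0,10],0.6],
  [[0,0,0],[0,0,3],0.6],
  [[0,0,0],[0,0,0],0.6],
  [[0,0,0],[0,0,0],0.6],
])

```text
t: 21.48
tcp_pos: [0.4365, -0.1268, 0.015]
tool_rot: [0.761, 0.649, 0.0, 0.001]
force: [-0.3, 0.5, -1.2]
finger_gap: 0.681
gripper_force: 54.2
```

Request:
play_rows([
  [[0,0,0],[0,0,3],0.6],
  [[0,0,0],[0,0,1],0.6],
  [[0,0,0],[0,0,0],0.6],
  [[0,0,0],[0,0,0],0.15],
  [[0,0,0],[0,0,0],0.15],
  [[0,0,0],[0,0,0],0.15],
  [[0,0,0],[0,0,-15],0.15],
  [[0,0,0],[0,0,-40],0.15],
  [[0,0,0],[0,0,-40],0.15],
  [[0,0,0],[0,0,-40],0.0],
  [[0,0,0],[0,0,-10],0.0],
  [[0,0,0],[0,0,0],0.0],
])

```text
t: 22.48
tcp_pos: [0.4376, -0.128, 0.1587]
tool_rot: [0.761, 0.648, 0.001, 0.004]
force: [0.4, 0.1, 0.1]
finger_gap: 1.0
gripper_force: 0.0
```

```bash
cat >> h.py <<'E'
def look(xy):
    p,d,c=shot("wrist");P=cloud(d,c)
    k=(np.hypot(P[...,0]-xy[0],P[...,1]-xy[1])<.05)&(P[...,2]>.012)&(P[...,2]<.07)&(p.min(2)>120)
    print("cover top",k.sum(),np.median(P[k],0).round(4),np.percentile(P[k][:,2],[5,95]).round(4))
E
python3 - <<'E'
from h import *
look((.4365,-.1268)); plan(mag(0,-215),.155,YAW)
E
```

```text
cover top 2619 [ 0.4348 -0.1243  0.0221] [0.0209 0.0232]
[[0, 0, np.float64(0.0)], [0, 33, 0]]
[[0, 0, np.float64(0.0)], [0, 33, 0]]
[[0, 0, np.float64(0.0)], [0, 33, 0]]
[[0, 0, np.float64(0.0)], [0, 33, 0]]
[[0, 0, np.float64(0.0)], [0, 33, 0]]
total turn 0.1 n 5 tcp [ 0.4364 -0.1274  0.1568] yaw -9.2
```

Request:
play_rows([
  [[0,0,0],[0,33,0],0],
  [[0,0,0],[0,33,0],0],
  [[0,0,0],[0,33,0],0],
  [[0,0,0],[0,33,0],0],
  [[0,0,0],[0,32,0],0],
  [[0,0,0],[0,0,0],0],
  [[0,0,0],[0,0,0],0],
  [[0,0,0],[0,0,0],0],
])

```text
t: 23.2
tcp_pos: [0.5955, -0.1522, 0.1527]
tool_rot: [0.761, 0.648, -0.001, -0.003]
force: [-0.7, 0.5, -0.9]
finger_gap: 0.999
gripper_force: 0.0
```

Run:
```python
from h import *
plan(mag(0,-215),.084,YAW,1)
```

```text
[[0, 0, np.float64(0.1)], [-3, 3, 69]]
total turn 0.1 n 1 tcp [ 0.5955 -0.1522  0.1527] yaw -9.2
```

Request:
play_rows([
  [[0,0,0],[-3,2,29],0],
  [[0,0,0],[0,0,30],0],
  [[0,0,0],[0,0,10],0],
  [[0,0,0],[0,0,0],0],
  [[0,0,0],[0,0,0],0.6],
  [[0,0,0],[0,0,0],0.8],
  [[0,0,0],[0,0,0],0.8],
  [[0,0,0],[0,0,0],0.8],
  [[0,0,0],[0,0,0],0.8],
  [[0,0,0],[0,0,0],0.8],
], grip_force=40)

```text
t: 24.03
tcp_pos: [0.5982, -0.1563, 0.0882]
tool_rot: [0.761, 0.649, -0.001, -0.0]
force: [-3.5, -0.8, 6.7]
finger_gap: 0.458
gripper_force: 41.5
```

Request:
play_rows([
  [[0,0,0],[10,0,0],0.8],
  [[0,0,0],[10,0,0],0.8],
  [[0,0,0],[10,0,0],0.8],
  [[0,0,0],[10,0,0],0.8],
  [[0,0,0],[10,0,0],0.8],
  [[0,0,0],[10,0,0],0.8],
  [[0,0,0],[10,0,0],0.8],
  [[0,0,0],[10,0,0],0.8],
  [[0,0,0],[10,0,0],0.8],
  [[0,0,0],[10,0,0],0.8],
  [[0,0,0],[10,0,0],0.8],
  [[0,0,0],[2,0,0],0.8],
])

```text
t: 25.03
tcp_pos: [0.6158, -0.0476, 0.0881]
tool_rot: [0.76, 0.65, -0.003, 0.001]
force: [-6.9, -12.9, 5.8]
finger_gap: 0.459
gripper_force: 41.5
```

Request:
play_rows([
  [[0,0,0],[2,0,0],0.8],
  [[0,0,0],[2,0,0],0.8],
  [[0,0,0],[0,0,0],0.8],
  [[0,0,0],[0,0,0],0.8],
])

```text
t: 25.37
tcp_pos: [0.6158, -0.0476, 0.0881]
tool_rot: [0.761, 0.649, -0.004, 0.002]
force: [-8.1, -16.2, 5.8]
finger_gap: 0.462
gripper_force: 41.5
```

Request:
play_rows([
  [[0,0,0],[-10,0,0],0.8],
  [[0,0,0],[-10,0,0],0.8],
  [[0,0,0],[-10,0,0],0.8],
  [[0,0,0],[-10,0,0],0.8],
  [[0,0,0],[-10,0,0],0.8],
  [[0,0,0],[-10,0,0],0.8],
  [[0,0,0],[-10,0,0],0.8],
  [[0,0,0],[-10,0,0],0.8],
  [[0,0,0],[-10,0,0],0.8],
  [[0,0,0],[-10,0,0],0.8],
  [[0,0,0],[-10,0,0],0.8],
  [[0,0,0],[-5,0,0],0.8],
])

```text
t: 26.37
tcp_pos: [0.5983, -0.1553, 0.0881]
tool_rot: [0.761, 0.648, -0.0, -0.001]
force: [-2.2, 3.3, 6.2]
finger_gap: 0.456
gripper_force: 41.6
```

Request:
play_rows([
  [[0,0,0],[-3,0,0],0.8],
  [[0,0,0],[-3,0,0],0.8],
  [[0,0,0],[0,0,0],0.8],
])

```text
t: 26.62
tcp_pos: [0.5981, -0.1564, 0.0881]
tool_rot: [0.762, 0.648, 0.003, -0.003]
force: [1.2, 13.0, 8.2]
finger_gap: 0.459
gripper_force: 41.7
```

Request:
play_rows([
  [[0,0,0],[5,0,0],0],
  [[0,0,0],[0,0,0],0],
  [[0,0,0],[0,0,-40],0],
  [[0,0,0],[0,0,-35],0],
  [[0,0,0],[36,0,0],0],
  [[0,0,0],[36,0,0],0],
  [[0,0,0],[36,0,0],0],
  [[0,0,0],[36,0,0],0],
  [[0,0,0],[36,0,0],0],
  [[0,0,0],[36,0,0],0],
  [[0,0,0],[36,0,0],0],
  [[0,0,0],[36,0,0],0],
])

```text
t: 27.62
tcp_pos: [0.6455, 0.1291, 0.162]
tool_rot: [0.761, 0.648, 0.0, 0.001]
force: [0.2, -0.3, -0.1]
finger_gap: 1.001
gripper_force: 0.0
```

```bash
python3 -c "
from h import *
outfeed('c3.png')"
```

```text
[[0, 0, np.float64(0.1)], [26, -2, 119]]
total turn 0.1 n 1 tcp [0.6455 0.1291 0.162 ] yaw -9.2
[[0, 0, np.float64(0.1)], [30, -2, 119]]
total turn 0.1 n 1 tcp [0.6455 0.1291 0.162 ] yaw -9.2
fill 0.9807765511990864 (square~1, round~.785) centre -1.5836445497252267 104.4611080258623 n 5232
```

View pics/c3.png

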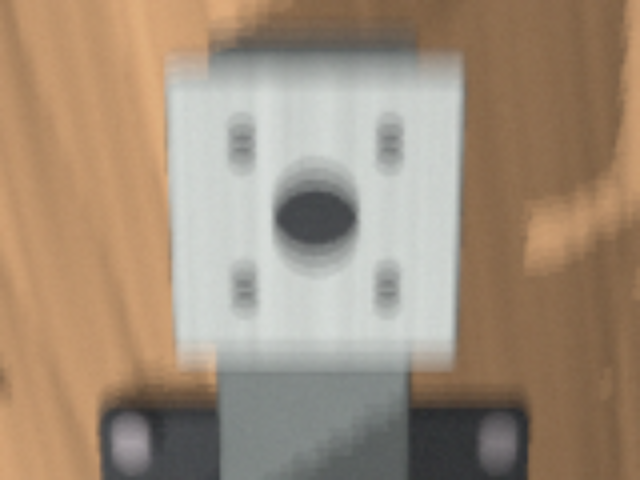

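The third cover is square, crop centre (316,212), at y ≈ 104 mm. I'll pick it for the other half of the tray.

Request:
play_rows([
  [[0,0,0],[30,-2,5],0],
  [[0,0,0],[0,0,30],0],
  [[0,0,0],[0,0,30],0],
  [[0,0,0],[0,0,30],0],
  [[0,0,0],[0,0,24],0],
  [[0,0,0],[0,0,0],0],
  [[0,0,0],[0,0,0],0.4],
  [[0,0,0],[0,0,0],0.6],
  [[0,0,0],[0,0,0],0.6],
  [[0,0,0],[0,0,0],0.6],
  [[0,0,0],[0,0,0],0.6],
], grip_force=50)

```text
t: 28.58
tcp_pos: [0.6494, 0.1578, 0.0447]
tool_rot: [0.761, 0.648, 0.002, 0.001]
force: [0.4, -1.1, 4.4]
finger_gap: 0.69
gripper_force: 57.4
```

Request:
play_rows([
  [[0,0,0],[0,0,-10],0.6],
  [[0,0,0],[0,0,-30],0.6],
  [[0,0,0],[0,0,-40],0.6],
  [[0,0,0],[0,0,-30],0.6],
  [[0,0,0],[0,0,0],0.6],
  [[0,0,0],[0,0,0],0.6],
])

```text
t: 29.08
tcp_pos: [0.6492, 0.1581, 0.1557]
tool_rot: [0.761, 0.648, 0.002, 0.002]
force: [-0.3, -0.2, -2.1]
finger_gap: 0.687
gripper_force: 56.9
```

Run:
```python
from h import *
o,P,C=trays()
t=o['tray'][0]; a=t[2] if t[2]<45 else t[2]-90
th=np.radians(a+90); pos=np.array(t[0])/1000-.036*np.array([np.cos(th),np.sin(th)])
print(pos,a); plan(pos,.14,a)
```

```text
{'tub': (array([ 0.4285, -0.1636]), np.float64(0.0826), np.int64(464)), 'tray': (((436.2046813964844, 164.517822265625), (136.7462158203125, 177.55621337890625), 11.630095481872559), np.int64(760))}
[0.44346201 0.12925692] 11.630095481872559
[[0, 0, np.float64(-3.5)], [-10, -33, 2]]
[[0, 0, np.float64(-3.5)], [-8, -33, 2]]
[[0, 0, np.float64(-3.5)], [-6, -34, 2]]
[[0, 0, np.float64(-3.5)], [-4, -34, 2]]
[[0, 0, np.float64(-3.5)], [-2, -34, 2]]
[[0, 0, np.float64(-3.5)], [0, -34, 2]]
total turn -20.8 n 6 tcp [0.6465 0.1578 0.1518] yaw -9.2
```

Request:
play_rows([
  [[0,0,-3.5],[-10,-33,2],0.6],
  [[0,0,-3.5],[-8,-33,2],0.6],
  [[0,0,-3.5],[-6,-34,2],0.6],
  [[0,0,-3.5],[-4,-34,2],0.6],
  [[0,0,-3.5],[-2,-34,2],0.6],
  [[0,0,-3.5],[0,-34,2],0.6],
  [[0,0,0],[0,0,0],0.6],
  [[0,0,0],[0,0,0],0.6],
  [[0,0,0],[0,0,0],0.6],
])

```text
t: 29.93
tcp_pos: [0.4446, 0.1293, 0.1396]
tool_rot: [0.631, 0.776, -0.0, -0.0]
force: [0.2, 0.5, -1.8]
finger_gap: 0.69
gripper_force: 56.8
```

Run:
```python
from h import *
print(sense()["finger_gap"])
trays()
plan([.4435,.1293],.0115,12,1)
```

```text
0.6898287002541441
{'tub': (array([ 0.4294, -0.1618]), np.float64(0.0826), np.int64(658)), 'tray': (((436.01171875, 164.23196411132812), (138.61471557617188, 178.16909790039062), 12.326774597167969), np.int64(707))}
[[0, 0, np.float64(-0.2)], [1, -3, 129]]
total turn -0.2 n 1 tcp [0.4461 0.1293 0.14  ] yaw 11.8
```

Request:
play_rows([
  [[0,0,0],[0,-1,25],0.6],
  [[0,0,0],[0,0,30],0.6],
  [[0,0,0],[0,0,30],0.6],
  [[0,0,0],[0,0,25],0.6],
  [[0,0,0],[0,0,12],0.6],
  [[0,0,0],[0,0,3],0.6],
  [[0,0,0],[0,0,0],0.6],
  [[0,0,0],[0,0,0],0.6],
])

```text
t: 30.7
tcp_pos: [0.4446, 0.1291, 0.0154]
tool_rot: [0.63, 0.776, 0.0, 0.0]
force: [0.0, 0.6, -1.1]
finger_gap: 0.687
gripper_force: 56.7
```

Request:
play_rows([
  [[0,0,0],[0,0,3],0.6],
  [[0,0,0],[0,0,1],0.6],
  [[0,0,0],[0,0,0],0.6],
  [[0,0,0],[0,0,0],0.15],
  [[0,0,0],[0,0,0],0.15],
  [[0,0,0],[0,0,0],0.15],
  [[0,0,0],[0,0,-15],0.15],
  [[0,0,0],[0,0,-40],0.15],
  [[0,0,0],[0,0,-40],0.15],
  [[0,0,0],[0,0,-40],0.0],
  [[0,0,0],[0,0,-10],0.0],
  [[0,0,0],[0,0,0],0.0],
])

```text
t: 31.7
tcp_pos: [0.4457, 0.1293, 0.1598]
tool_rot: [0.63, 0.776, 0.003, 0.003]
force: [-0.3, 0.0, 0.1]
finger_gap: 1.0
gripper_force: 0.0
```

Run:
```python
from h import *
look((.4435,.1293)); plan(mag(0,-215),.155,YAW,9)
```

```text
cover top 3603 [0.4406 0.1359 0.022 ] [0.0208 0.0231]
[[0, 0, np.float64(2.3)], [-34, 10, 0]]
[[0, 0, np.float64(2.3)], [-34, 12, 0]]
[[0, 0, np.float64(2.3)], [-34, 13, 0]]
[[0, 0, np.float64(2.3)], [-33, 14, 0]]
[[0, 0, np.float64(2.3)], [-32, 16, 0]]
[[0, 0, np.float64(2.3)], [-32, 17, 0]]
[[0, 0, np.float64(2.3)], [-31, 18, 0]]
[[0, 0, np.float64(2.3)], [-30, 20, 0]]
[[0, 0, np.float64(2.3)], [-29, 21, 0]]
total turn 21.1 n 9 tcp [0.4443 0.1291 0.1579] yaw 11.8
```

Flat (top at 22 mm). Fourth cycle.

Request:
play_rows([
  [[0,0,2.3],[-34,10,0],0],
  [[0,0,2.3],[-34,12,0],0],
  [[0,0,2.3],[-34,13,0],0],
  [[0,0,2.3],[-33,14,0],0],
  [[0,0,2.3],[-32,16,0],0],
  [[0,0,2.3],[-32,17,0],0],
  [[0,0,2.3],[-31,18,0],0],
  [[0,0,2.3],[-30,20,0],0],
  [[0,0,2.3],[-29,21,0],0],
  [[0,0,0],[0,0,0],0],
  [[0,0,0],[0,0,0],0],
  [[0,0,0],[0,0,0],0],
])

```text
t: 32.75
tcp_pos: [0.5967, -0.1541, 0.1538]
tool_rot: [0.76, 0.65, -0.001, -0.003]
force: [0.8, 0.1, 1.1]
finger_gap: 0.997
gripper_force: 0.0
```

Run:
```python
from h import *
plan(mag(0,-215),.084,YAW,1)
```

```text
[[0, 0, np.float64(0.4)], [-1, 2, 70]]
total turn 0.4 n 1 tcp [ 0.5967 -0.1541  0.1538] yaw -8.9
```

Request:
play_rows([
  [[0,0,0.4],[-1,1,29],0],
  [[0,0,0],[0,0,30],0],
  [[0,0,0],[0,0,13],0],
  [[0,0,0],[0,0,0],0],
  [[0,0,0],[0,0,0],0.6],
  [[0,0,0],[0,0,0],0.8],
  [[0,0,0],[0,0,0],0.8],
  [[0,0,0],[0,0,0],0.8],
  [[0,0,0],[0,0,0],0.8],
  [[0,0,0],[0,0,0],0.8],
], grip_force=40)

```text
t: 33.58
tcp_pos: [0.5983, -0.1555, 0.086]
tool_rot: [0.762, 0.648, -0.001, -0.001]
force: [-4.2, 0.4, 5.2]
finger_gap: 0.463
gripper_force: 41.8
```

Request:
play_rows([
  [[0,0,0],[10,0,0],0.8],
  [[0,0,0],[10,0,0],0.8],
  [[0,0,0],[10,0,0],0.8],
  [[0,0,0],[10,0,0],0.8],
  [[0,0,0],[10,0,0],0.8],
  [[0,0,0],[10,0,0],0.8],
  [[0,0,0],[10,0,0],0.8],
  [[0,0,0],[10,0,0],0.8],
  [[0,0,0],[10,0,0],0.8],
  [[0,0,0],[10,0,0],0.8],
  [[0,0,0],[10,0,0],0.8],
  [[0,0,0],[2,0,0],0.8],
])

```text
t: 34.58
tcp_pos: [0.6158, -0.0468, 0.0859]
tool_rot: [0.761, 0.649, -0.003, 0.001]
force: [-6.3, -12.1, 5.1]
finger_gap: 0.458
gripper_force: 41.7
```

Request:
play_rows([
  [[0,0,0],[2,0,0],0.8],
  [[0,0,0],[2,0,0],0.8],
  [[0,0,0],[0,0,0],0.8],
  [[0,0,0],[0,0,0],0.8],
])

```text
t: 34.92
tcp_pos: [0.6159, -0.0468, 0.0859]
tool_rot: [0.761, 0.648, -0.004, 0.002]
force: [-9.5, -16.1, 5.2]
finger_gap: 0.459
gripper_force: 41.8
```

Request:
play_rows([
  [[0,0,0],[-10,0,0],0.8],
  [[0,0,0],[-10,0,0],0.8],
  [[0,0,0],[-10,0,0],0.8],
  [[0,0,0],[-10,0,0],0.8],
  [[0,0,0],[-10,0,0],0.8],
  [[0,0,0],[-10,0,0],0.8],
  [[0,0,0],[-10,0,0],0.8],
  [[0,0,0],[-10,0,0],0.8],
  [[0,0,0],[-10,0,0],0.8],
  [[0,0,0],[-10,0,0],0.8],
  [[0,0,0],[-10,0,0],0.8],
  [[0,0,0],[-5,0,0],0.8],
])

```text
t: 35.92
tcp_pos: [0.5984, -0.155, 0.0859]
tool_rot: [0.762, 0.648, -0.0, -0.001]
force: [-3.0, 2.5, 5.1]
finger_gap: 0.453
gripper_force: 41.8
```

Request:
play_rows([
  [[0,0,0],[-3,0,0],0.8],
  [[0,0,0],[-3,0,0],0.8],
  [[0,0,0],[0,0,0],0.8],
  [[0,0,0],[-2,0,0],0.8],
  [[0,0,0],[0,0,0],0.8],
])

```text
t: 36.33
tcp_pos: [0.5982, -0.1557, 0.0859]
tool_rot: [0.762, 0.647, 0.003, -0.004]
force: [2.7, 20.1, 7.5]
finger_gap: 0.459
gripper_force: 42.0
```

Request:
play_rows([
  [[0,0,0],[6,0,0],0],
  [[0,0,0],[0,0,0],0],
  [[0,0,0],[0,0,-40],0],
  [[0,0,0],[0,0,-37],0],
  [[0,0,0],[36,0,0],0],
  [[0,0,0],[36,0,0],0],
  [[0,0,0],[36,0,0],0],
  [[0,0,0],[36,0,0],0],
  [[0,0,0],[36,0,0],0],
  [[0,0,0],[36,0,0],0],
  [[0,0,0],[36,0,0],0],
  [[0,0,0],[36,0,0],0],
])

```text
t: 37.33
tcp_pos: [0.6463, 0.1282, 0.1621]
tool_rot: [0.762, 0.647, 0.0, 0.001]
force: [0.4, 0.6, -0.2]
finger_gap: 1.001
gripper_force: 0.0
```

```bash
python3 -c "
from h import *
outfeed('c4.png')"
```

```text
[[0, 0, np.float64(-0.0)], [27, -3, 119]]
total turn -0.0 n 1 tcp [0.6463 0.1282 0.1621] yaw -9.3
[[0, 0, np.float64(-0.0)], [31, -3, 119]]
total turn -0.0 n 1 tcp [0.6463 0.1282 0.1621] yaw -9.3
fill 0.981537875904073 (square~1, round~.785) centre -1.7731528395003178 104.40220873855822 n 5221
```

View pics/c4.png

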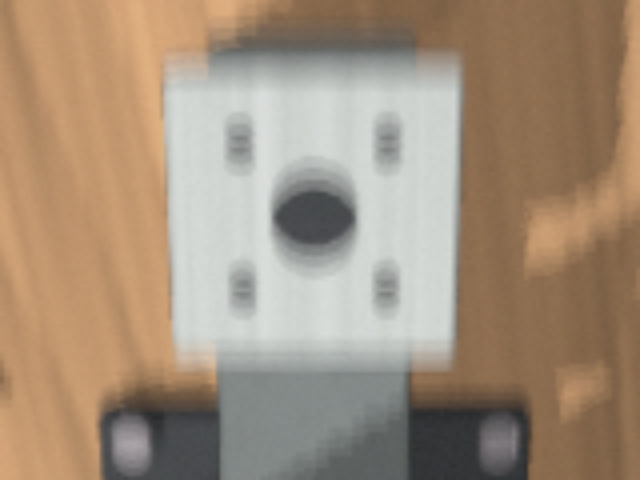

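The fourth cover is square too, crop centre (315,212). I'll pick it for the tray, on top of the first square.

Request:
play_rows([
  [[0,0,0],[31,-3,5],0],
  [[0,0,0],[0,0,30],0],
  [[0,0,0],[0,0,30],0],
  [[0,0,0],[0,0,30],0],
  [[0,0,0],[0,0,24],0],
  [[0,0,0],[0,0,0],0],
  [[0,0,0],[0,0,0],0.4],
  [[0,0,0],[0,0,0],0.6],
  [[0,0,0],[0,0,0],0.6],
  [[0,0,0],[0,0,0],0.6],
  [[0,0,0],[0,0,0],0.6],
], grip_force=50)

```text
t: 38.3
tcp_pos: [0.6493, 0.1582, 0.0447]
tool_rot: [0.762, 0.648, 0.002, 0.001]
force: [0.1, -1.1, 4.4]
finger_gap: 0.687
gripper_force: 57.4
```

Request:
play_rows([
  [[0,0,0],[0,0,-10],0.6],
  [[0,0,0],[0,0,-30],0.6],
  [[0,0,0],[0,0,-40],0.6],
  [[0,0,0],[0,0,-30],0.6],
  [[0,0,0],[0,0,0],0.6],
  [[0,0,0],[0,0,0],0.6],
])

```text
t: 38.8
tcp_pos: [0.649, 0.1586, 0.1556]
tool_rot: [0.762, 0.648, 0.002, 0.002]
force: [-0.6, 0.8, -3.1]
finger_gap: 0.687
gripper_force: 56.8
```

Run:
```python
from h import *
o,P,C=trays()
t=o['tray'][0]; a=t[2] if t[2]<45 else t[2]-90
th=np.radians(a+90); pos=np.array(t[0])/1000+.036*np.array([np.cos(th),np.sin(th)])
k=(np.hypot(*(P[:,:2]-np.array(t[0])/1000).T)<.09)&(abs(P[:,2]-.021)<.005)&(C.min(1)>120)
print("covers in tray",cv2.minAreaRect((P[k,:2]*1000).astype(np.float32)))
print(pos,a); plan(pos,.14,a)
```

```text
{'tub': (array([ 0.4285, -0.1636]), np.float64(0.0824), np.int64(468)), 'tray': (((436.3555603027344, 164.94068908691406), (138.614990234375, 178.16336059570312), 11.717129707336426), np.int64(767))}
covers in tray ((435.52496337890625, 165.67779541015625), (64.84508514404297, 131.48443603515625), 11.102426528930664)
[0.42904468 0.20019053] 11.717129707336426
[[0, 0, np.float64(-3.5)], [1, -37, 2]]
[[0, 0, np.float64(-3.5)], [3, -37, 2]]
[[0, 0, np.float64(-3.5)], [6, -36, 2]]
[[0, 0, np.float64(-3.5)], [8, -36, 2]]
[[0, 0, np.float64(-3.5)], [10, -36, 2]]
[[0, 0, np.float64(-3.5)], [12, -35, 2]]
total turn -21.0 n 6 tcp [0.6464 0.1583 0.1518] yaw -9.3
```

Request:
play_rows([
  [[0,0,-3.5],[1,-37,2],0.6],
  [[0,0,-3.5],[3,-37,2],0.6],
  [[0,0,-3.5],[6,-36,2],0.6],
  [[0,0,-3.5],[8,-36,2],0.6],
  [[0,0,-3.5],[10,-36,2],0.6],
  [[0,0,-3.5],[12,-35,2],0.6],
  [[0,0,0],[0,0,0],0.6],
  [[0,0,0],[0,0,0],0.6],
  [[0,0,0],[0,0,0],0.6],
])

```text
t: 39.65
tcp_pos: [0.4298, 0.2006, 0.1396]
tool_rot: [0.631, 0.776, -0.0, -0.0]
force: [0.8, -0.1, -1.4]
finger_gap: 0.687
gripper_force: 56.8
```

Run:
```python
from h import *
print(sense()["finger_gap"])
trays()
plan([.429,.2002],.028,12,1)
```

```text
0.6871362741313565
{'tub': (array([ 0.4293, -0.1618]), np.float64(0.0825), np.int64(655)), 'tray': (((435.22412109375, 164.2777862548828), (139.65682983398438, 177.65725708007812), 12.191231727600098), np.int64(729))}
[[0, 0, np.float64(-0.3)], [0, -2, 112]]
total turn -0.3 n 1 tcp [0.4314 0.2005 0.14  ] yaw 11.7
```

Request:
play_rows([
  [[0,0,0],[0,-1,25],0.6],
  [[0,0,0],[0,0,30],0.6],
  [[0,0,0],[0,0,30],0.6],
  [[0,0,0],[0,0,20],0.6],
  [[0,0,0],[0,0,6],0.6],
  [[0,0,0],[0,0,0],0.6],
  [[0,0,0],[0,0,0],0.6],
])

```text
t: 40.33
tcp_pos: [0.4299, 0.2002, 0.0293]
tool_rot: [0.631, 0.775, 0.0, 0.0]
force: [0.4, -0.7, -1.9]
finger_gap: 0.683
gripper_force: 56.7
```

Request:
play_rows([
  [[0,0,0],[0,0,2],0.6],
  [[0,0,0],[0,0,1],0.6],
  [[0,0,0],[0,0,0],0.6],
  [[0,0,0],[0,0,0],0.15],
  [[0,0,0],[0,0,0],0.15],
  [[0,0,0],[0,0,0],0.15],
  [[0,0,0],[0,0,-15],0.15],
  [[0,0,0],[0,0,-40],0.15],
  [[0,0,0],[0,0,-40],0.15],
  [[0,0,0],[0,0,-40],0.0],
  [[0,0,0],[0,0,-40],0.0],
  [[0,0,0],[0,0,0],0.0],
])

```text
t: 41.33
tcp_pos: [0.4332, 0.2015, 0.2084]
tool_rot: [0.631, 0.776, 0.006, 0.005]
force: [1.3, -0.4, 0.1]
finger_gap: 0.996
gripper_force: 0.0
```

Run:
```python
from h import *
look((.43,.2002)); 
o,P,C=trays()
r=P[:,:2]-CH; y=r@fd*1000;x=r@fx*1000
k=(C.max(1)<60)&(abs(P[:,2]-.098)<.006)&(y>-240)&(y<-60)&(abs(x)<30); print("handle",np.median(y[k]),k.sum())
p,d,c=shot("scene"); q=shot("side")[0]; w=shot("wrist")[0]
cv2.imwrite("pics/f.png",np.vstack([np.hstack([cv2.resize(p[160:400,180:440],(400,300)),cv2.resize(q[110:310,160:420],(400,300))]),np.hstack([cv2.resize(w,(400,300)),cv2.resize(p[220:310,205:305],(400,300))])])[:,:,::-1])
```

```text
cover top 3059 [0.4289 0.1999 0.0379] [0.0218 0.0391]
{'tub': (array([ 0.4292, -0.162 ]), np.float64(0.0826), np.int64(668)), 'tray': (((436.18646240234375, 164.7556915283203), (136.8655242919922, 177.6660919189453), 11.994037628173828), np.int64(781))}
handle -217.60729076745656 160
```

View pics/f.png

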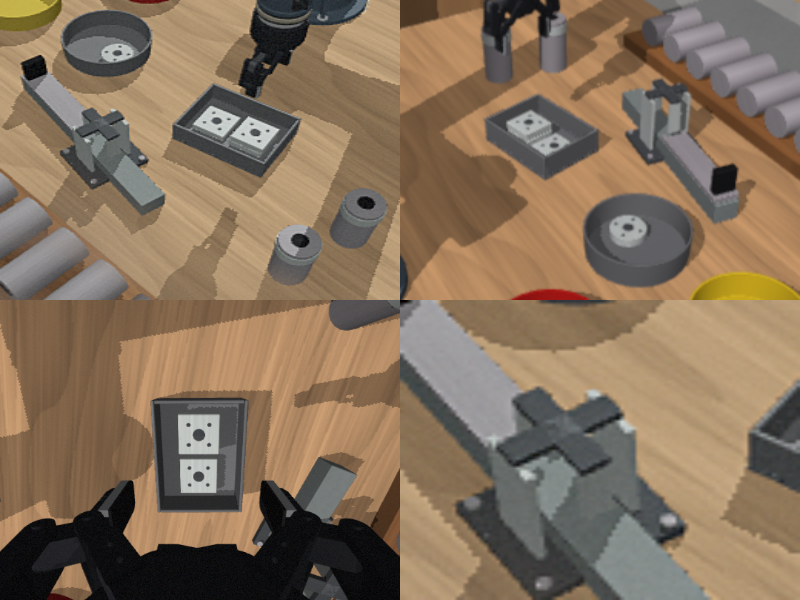

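Run:
```python
from h import *
for n in("scene","side"):
    p,d,c=shot(n);P=cloud(d,c).reshape(-1,3);r=P[:,:2]-CH;y=r@fd*1000;x=r@fx*1000
    k=(abs(x)<25)&(abs(y)<25)&(P[:,2]<.11); print(n,k.sum(),np.histogram(P[k,2],bins=[0,.03,.037,.043,.05,.06,.08,.11]))
```

```text
scene 216 (array([ 30,  22, 155,   9,   0,   0,   0]), array([0.   , 0.03 , 0.037, 0.043, 0.05 , 0.06 , 0.08 , 0.11 ]))
side 123 (array([16, 47, 50,  0,  1,  6,  3]), array([0.   , 0.03 , 0.037, 0.043, 0.05 , 0.06 , 0.08 , 0.11 ]))
```

The final views show the chute floor bare at 40 mm, three squares flat in the tray, one round flat in the tub, and the slide home. I'm handing in.

```bash
python3 -c "
from station import *
print(sign_off())"
```

```text
the job is handed in; nothing more can be done
None
```

I emptied the magazine and handed the job in: the one round cover is flat in the tub, the three square covers are flat in the tray (two piled), the slide is drawn fully back, and the sensors were not touched.

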